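Sort weld-on latch parts into the specimen trays

ROBOT

A 6-joint arm with a two-finger parallel gripper is mounted at the origin on a cart in front of the work surface, level with it; the furniture and walls round the work are solid. World frame = base frame: x ahead of the robot, y to its left, z up, the work surface at z = 0. Lengths are in m, angles in rad, forces in N, time in s.
With the tool pointing down it reaches from about 0.375 to 0.9 m from the base axis. Payload 3.1 kg.
Tool frame: the origin (TCP) lies at the very end of the fingers, on their centre line; the grasp point (between the pads) lies 19 mm behind it; z points along the fingers, y is the line along which they close (so a half turn about z gives the same grasp; the last joint's range is limited). The gripper opens to 85 mm and grips with 20 to 120 N. Pads are 22 mm wide; open, the fingers measure 114 mm over their backs; the gripper's body (76 mm by 85 mm) begins 54 mm behind the grasp point. The pads swing forward as they close: fully open they stand 13 mm farther back than shut.
Start: joints at [1.002, 0.527, 1.433, -0, 1.181, -0.178], TCP at [0.238, 0.578, 0.193] pointing down, gripper open.
Joint ranges: [-3.08, 3.08], [-0.75, 2.2], [0.22, 2.44], [-1.43, 4.57], [0, 2.65], [-2.85, 2.85]. Speed limits (rad/s): [2.79, 2.79, 3.14, 3.14, 3.14, 3.14].

INTERFACE

Orientations are given as a 3x3 rotation matrix whose columns are the frame's x, y, z axes.
In Python, from cell import env gives the robot as it stands.
- The arm moves only by the tool servo_tool, never from a script. Its argument "deltas" is text: rows parted by semicolons, each of 7 numbers parted by spaces: the turn, a rotation vector about the tool's x, y, z in rad, then the shift along the tool's x, y, z in cm, then the finger opening in cm, from 0 to 8.54. A call has 1 to 8 rows; each row shifts and turns the commanded pose from where the row before left it, along the tool's axes as they then stand; what a row does not reach is not made up. A row lasts 1/10 s, in which the tool goes at most 50 mm and 8.59 degrees, less where a joint would pass 70% of its speed; a pose out of reach is approached as far as the arm can. A call with a gripper value outside its range is refused whole. The fingers move at their own pace and stop on an object; "grip_force" is the grip in N (left out, the last holds). Time passes only in rows, so rows that do not move let the fingers close. It gives the time, the measured TCP pose, the force, the opening and the grip force at its end, in the units of the state.
- env.state(): the state, without advancing time (a new reading comes with each control period).
- env.snapshot(name): name is "side" or "top" or "wrist"; returns (picture, depth): 420x560x3 uint8, red, green, blue; 420x560 float32, m along the optical axis (not along the pixel's ray), 0 where there is no reading.
- env.camera_params(name): a dict with "mtx" (3x3 intrinsics, pixels), "rvec" (rotation vector, rad) and "tvec" (3), from world to camera coordinates, as OpenCV has them. Camera axes: x right, y down, z forward; pixel columns grow to the right and rows downward; lengths in m; the calibration is good to about 2 mm. A picture is of the moment at which its call begins: read the wrist's pose just before it. camera_params takes no time and is no camera call; for the wrist camera it gives the pose at the moment of the call.
- env.job_done(): hands the job in; it is judged then, once.
Trained networks look in the newest picture that a camera, given by its name, has taken for a name from the list of things; names that differ only in an ending like _2 or _b are one class to them, and where a whole thing is asked for, a point or a joint stands for the part that bears it (a point fixed in the world has none). Each returns a list of dicts, best first, with "score" (0 to 1); they miss things now and then, are a little off and sometimes report something else, mostly with a low value. They report only what shows in the picture. A call takes as long as a camera call.
- env.recognise(query, camera): "box" ([left, top, width, height] in pixels, round what is visible of it).
The state is a dict: "time": time; "joint_pos": joint angles; "joint_velocities": joint speeds; "effort": joint torques, N m; "tcp_pos": TCP position; "eef_rot": TCP orientation; "force": force on the tool from outside, world axes, zero at the start; "ft_torque": the same for the moment, N m; "opening": finger opening in m; "gripper_force": force on a finger pad.
Only numpy, scipy, OpenCV 4.12 (cv2) and the standard library are available. Lean on these libraries where they do the work, as an engineer would, in place of code of your own. Each camera call takes 0.05 s, during which the arm holds its last target. There are 200 camera calls.

TASK

Sort the five loose weld-on latch parts that lie in front of the three steel trays. The specimen tacked to the ledge behind each tray shows what belongs in it: spring bolts whose pin has sprung out, spring bolts whose pin is seized in the body (for rework), or keepers. Set each part down, do not drop it, flat on its base plate on the floor of its tray with nothing on top of another, and leave the tape measure and the magnet where they are.

Things in the scene. Friction and masses are not known exactly. Their poses are not given: they have to be found in the camera images.
- sprung_bolt_1: weld-on spring bolt, WORKS: pin sprung out. Bright square body 58 (its x) x 24 (y) mm on an 80 x 34 x 4 base plate, body top at 28 mm. A 12 mm pin runs along x at 16 mm height: nose stands 25 mm out at +x, the bent handle (11 thick, out to y = +28) is close behind the body. Spans x -47 to +54. Origin: centre of plate's underside, z up. Grip the 24 mm sides. Weak spring, 2 N; 0.28 kg.
- sprung_bolt_2: the same as sprung_bolt_1 (pin out, works). Parts may lie either way round, nose away from the robot or towards it.
- seized_bolt_1: weld-on spring bolt, SEIZED: body, plate, pin, handle, origin and axes as sprung_bolt_1, but the pin is stuck drawn in and cannot be moved by hand: nose flush with the body or at most 7 mm out at +x, handle well behind the body, with a bare length of pin between (bend 59 to 65 mm behind the origin). Spans x -71 to +37 mm. Grip the 24 mm sides of the body. 0.28 kg.
- seized_bolt_2: the same as seized_bolt_1 (pin in, seized).
- keeper: zinc-bright weld-on keeper: a short piece of square tube 30 long (along its x) x 24 wide (y) x 24 high with an open 16 mm square hole along x, on a base plate 52 x 34 x 4 mm (top 28 mm above the underside). Origin: centre of the underside of the base plate; z up. Grip it across the 24 mm sides. About 0.12 kg.
- tray_sprung: fixed grey sheet-steel tray. Inside 136 (its x) x 130 mm (y), walls 3 mm thick, floor 3 mm and rim 28 mm above the bench. Origin: centre of the inside, at bench level; x points away from the robot to a ledge at rim height (52 mm deep) behind the back wall. Tacked crosswise on it, 28 mm high: a spring bolt with pin sprung out. Place of both sprung bolts.
- tray_seized: fixed grey sheet-steel tray. Inside 136 (its x) x 130 mm (y), walls 3 mm thick, floor 3 mm and rim 28 mm above the bench. Origin: centre of the inside, at bench level; x points away from the robot to a ledge at rim height (52 mm deep) behind the back wall. Tacked crosswise on it, 28 mm high: a spring bolt with pin drawn in. Place of both seized bolts.
- tray_keepers: fixed grey sheet-steel tray. Inside 136 (its x) x 130 mm (y), walls 3 mm thick, floor 3 mm and rim 28 mm above the bench. Origin: centre of the inside, at bench level; x points away from the robot to a ledge at rim height (52 mm deep) behind the back wall. Tacked crosswise on it, 28 mm high: a keeper. Place of the keeper.
- tape: bystander: yellow and black tape measure, 36 x 76 x 64 mm, standing at the right of the parts; origin at the centre of its underside. Leave it. (Fixed round the trays: a long sheet-metal box, 140 mm high, close at their right, and the vice and the open toolbox at their left.)
- magnet: bystander: small red welding magnet, 42 x 54 x 17 mm, lying at the left of the parts; origin at the centre of its underside. Leave it.

How it is judged:
By the outcome, as a careful person would: the job done as asked, in the order asked, and still so for the second after the job is handed in, with the robot touching nothing.
It also fails if it takes over 112 s, if anything falls off the work surface, if the arm or the gripper's body presses on something with over 40 N, if the wrist force passes 120 N, or if a joint passes its speed limit or range.

## Working session

There is one attempt and no reset: what is moved stays moved. The work goes in short steps, Python scripts to look and compute and a tool call to move; the robot and the scene stay as the last step left them, time stands still between calls to the robot, and variables do not carry over. Pictures are saved under pics/ and viewed, at most 14 in all, crops included, and the job is handed in when it is done.

Besides the shell and the picture viewer there is one more tool, called after "Emit:" as a command line: name --argument value ..., lists and objects as JSON in quotes. servo_tool: Moves the arm, as the interface text tells. Its arguments: {"type":"object","properties":{"deltas":{"type":"string"},"grip_force":{"type":"number"}},"required":["deltas"]}

```bash
mkdir -p pics; ls
python3 - <<'E'
from cell import env
import cv2
s=env.state();print(s['time'],s['tcp_pos'],s['eef_rot'],s['opening'])
for c in('top','side'):
    p,d=env.snapshot(c);cv2.imwrite(f'pics/{c}0.png',p[:,:,::-1])
    k=env.camera_params(c);print(c,k)
E
```

```text
pics
0.0 [0.23762872 0.57719907 0.19152912] [[-9.24593676e-01  3.80952965e-01 -1.17176626e-03]
 [ 3.80954562e-01  9.24591997e-01 -1.80583813e-03]
 [ 3.95466316e-04 -2.11605621e-03 -9.99997683e-01]] 0.08546333620866672
top {'mtx': array([[468.04282634,   0.        , 278.50746387],
       [  0.        , 468.04282634, 204.67240705],
       [  0.        ,   0.        ,   1.        ]]), 'rvec': array([ 2.19972649, -2.15752689,  0.12794569]), 'tvec': array([-0.10195169,  0.47433254,  1.11037106])}
side {'mtx': array([[424.42352291,   0.        , 276.7496531 ],
       [  0.        , 424.42352291, 212.92928341],
       [  0.        ,   0.        ,   1.        ]]), 'rvec': array([ 2.02598453, -0.45580115,  0.25617808]), 'tvec': array([-0.48269766,  0.11197457,  0.81144818])}
```

View pics/top0.png

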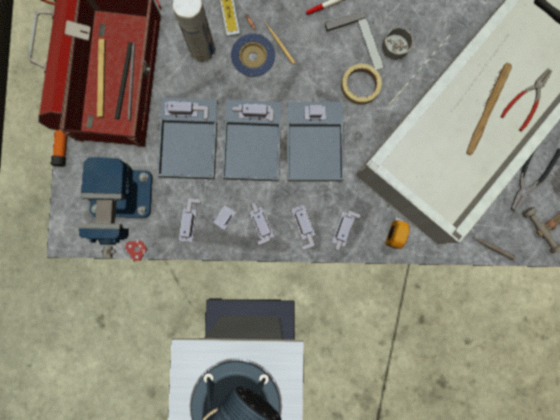

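View pics/side0.png

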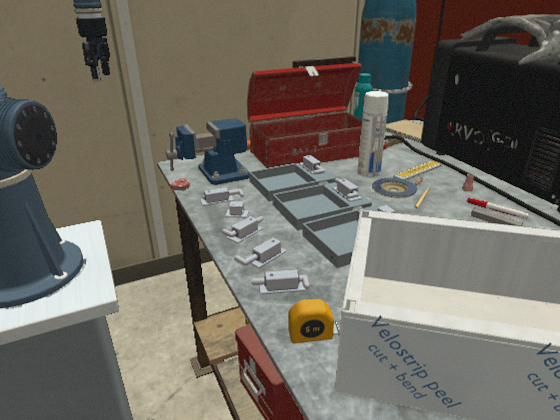

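```bash
cat > h.py <<'E'
from cell import env
import cv2, numpy as np
def world(c,d,k=None):
    k=k or env.camera_params(c); R=cv2.Rodrigues(k['rvec'])[0]; K=k['mtx']
    v,u=np.indices(d.shape); 
    P=np.stack([(u-K[0,2])/K[0,0]*d,(v-K[1,2])/K[1,1]*d,d],-1)
    return (P-np.ravel(k['tvec']))@R
def pix(c,pts,k=None):
    k=k or env.camera_params(c)
    return cv2.projectPoints(np.float64(pts).reshape(-1,3),k['rvec'],k['tvec'],k['mtx'],None)[0].reshape(-1,2)
def comps(W,mask,amin=15):
    n,l,st,_=cv2.connectedComponentsWithStats(mask.astype(np.uint8),connectivity=4)
    for i in range(1,n):
        if st[i,4]<amin: continue
        p=W[l==i]; r=cv2.minAreaRect((p[:,:2]*1000).astype(np.float32))
        print('px',st[i].tolist(),'mean',p.mean(0).round(4),'rect',np.round(r[0],1),np.round(r[1],1),round(r[2],1))
E
python3 - <<'E'
from h import *
p,d=env.snapshot('top');W=world('top',d)
ok=d>0
roi=np.zeros(d.shape,bool);roi[185:255,120:420]=1
print('bench z',np.median(W[roi&ok][:,2]), 'floor',W[150,188],W[150,252],W[150,315])
for lo,hi in((.021,.08),(.008,.08)):
    print(lo);comps(W,roi&ok&(W[...,2]>lo)&(W[...,2]<hi))
print('ledge');r2=np.zeros(d.shape,bool);r2[95:125,158:345]=1
comps(W,r2&ok&(W[...,2]>.036))
# tray edges
for c in(188,252,315):
    print('walls x',[ (v,W[v,c].round(3).tolist()) for v in range(118,185) if W[v,c,2]>.015][-4:])
cv2.imwrite('pics/c1.png',cv2.resize(p[90:265,120:420,::-1],(800,467),interpolation=cv2.INTER_CUBIC))
for q in('sprung_bolt_1','seized_bolt_1','keeper','tray_sprung','tray_seized','tray_keepers'):
    print(q,[(np.round(r['box']).tolist(),round(r['score'],2)) for r in env.recognise(q,'top')])
E
```

```text
bench z 7.56595167793435e-05 floor [0.61056218 0.13479856 0.00333352] [ 6.14842737e-01 -2.42593538e-02  1.65895424e-04] [ 0.61779356 -0.18195167  0.00292787]
0.021
px [120, 185, 17, 29, 289] mean [0.4739 0.2611 0.0496] rect [479.4 259.8] [24.8 74.4] 66.3
px [371, 185, 49, 42, 363] mean [ 0.4822 -0.3747  0.0501] rect [ 480.6 -376.8] [153.1   2.9] 50.5
px [137, 207, 8, 5, 28] mean [0.4583 0.2396 0.0253] rect [459.1 240.4] [10.  16.8] 2.0
px [295, 208, 18, 27, 254] mean [ 0.4376 -0.1536  0.0269] rect [ 438.6 -153.3] [66.6 24.3] 21.2
px [216, 209, 15, 16, 124] mean [0.4451 0.0398 0.0271] rect [445.3  39.7] [24.  29.7] 59.2
px [179, 210, 14, 28, 257] mean [0.4251 0.1294 0.0271] rect [426.6 129.4] [24.9 65.5] 83.6
px [253, 211, 18, 30, 251] mean [ 0.429  -0.0523  0.0268] rect [424.6 -54.3] [72.7 23.7] 24.4
px [337, 213, 17, 30, 258] mean [ 0.4223 -0.2533  0.0267] rect [ 423.6 -254.2] [24.5 74.9] 71.2
px [387, 220, 22, 29, 474] mean [ 0.4097 -0.3758  0.052 ] rect [ 411.  -379.3] [35.9 66. ] 73.5
px [303, 244, 11, 5, 17] mean [ 0.3783 -0.165   0.0226] rect [ 378.2 -166.1] [ 6.6 25.3] 22.5
0.
[... 1232 characters left out ...]
27, 0.031]), (177, [0.54, 0.13, 0.018])]
walls x [(123, [0.678, -0.024, 0.022]), (125, [0.363, -0.074, 1.154]), (177, [0.541, -0.027, 0.032]), (178, [0.539, -0.027, 0.031])]
walls x [(123, [0.68, -0.179, 0.026]), (124, [0.68, -0.18, 0.02]), (178, [0.543, -0.18, 0.031]), (179, [0.54, -0.18, 0.031])]
sprung_bolt_1 [([329.0, 212.0, 34.0, 35.0], 0.6), ([252.0, 206.0, 20.0, 39.0], 0.56)]
seized_bolt_1 [([178.0, 199.0, 21.0, 43.0], 0.94), ([289.0, 206.0, 25.0, 44.0], 0.71), ([222.0, 100.0, 59.0, 83.0], 0.27)]
keeper [([213.0, 206.0, 22.0, 22.0], 0.72)]
tray_sprung [([220.0, 98.0, 60.0, 85.0], 0.88)]
tray_seized [([159.0, 98.0, 60.0, 78.0], 0.78), ([177.0, 199.0, 24.0, 40.0], 0.16)]
tray_keepers []
```

View pics/c1.png

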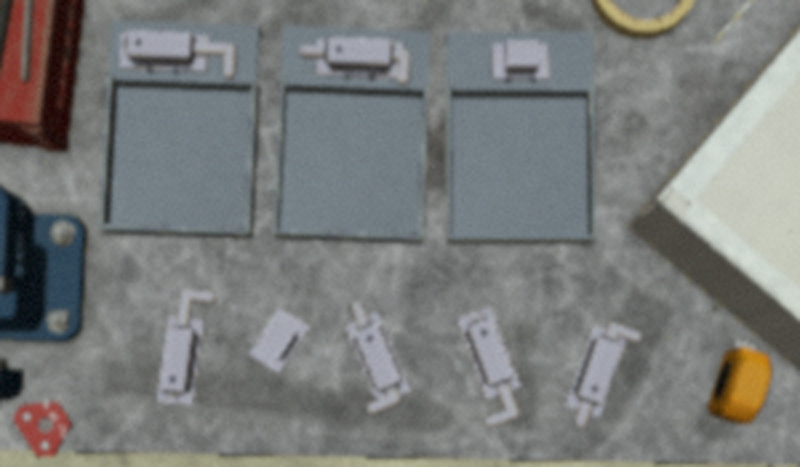

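```bash
cat >> h.py <<'E'
from scipy.spatial.transform import Rotation as Ro
def down(a):
    a=np.radians(a); x=np.array([np.cos(a),np.sin(a),0]); z=np.array([0,0,-1.]); return np.c_[x,np.cross(z,x),z]
def go(x,y,z,a,p=None,R=None,step=.045):
    """print turn and shift (cm) in tool axes after the turn; returns new pose for chaining"""
    s=env.state(); p=s['tcp_pos'] if p is None else p; R=np.array(s['eef_rot']) if R is None else R
    T=down(a); w=Ro.from_matrix(R.T@T).as_rotvec(); d=T.T@(np.array([x,y,z])-p)*100
    nw=max(1,int(np.ceil(np.abs(w).max()/.14))); nd=int(np.ceil(np.linalg.norm(d)/100/step))
    print('turn',nw,'x',(w/nw).round(3).tolist(),' shift',nd,'x',(d/max(nd,1)).round(2).tolist())
    return np.array([x,y,z]),T
E
python3 - <<'E'
from h import *
p,d=env.snapshot('top');W=world('top',d);ok=d>0
v=W[155:245,78:155].reshape(-1,3);v=v[(v[:,2]>.05)&(v[:,2]<.5)];print('vice',v.min(0),v.max(0),np.percentile(v[:,2],95))
m=ok&(W[...,2]>.02)&(W[...,2]<.034)
for y0 in(.13,-.027,-.18):
    for x0 in(.57,.61,.65):
        s=m&(abs(W[...,0]-x0)<.015)&(abs(W[...,1]-y0)<.085)
        ys=W[s][:,1];print(y0,x0,'L',np.sort(ys[ys>y0])[[0,-1]].round(3) if (ys>y0).any() else'', 'R',np.sort(ys[ys<y0])[[0,-1]].round(3) if (ys<y0).any() else '')
    s=m&(abs(W[...,0]-.54)<.02)&(abs(W[...,1]-y0)<.05);print('front',np.percentile(W[s][:,0],[2,50,98]))
    s=ok&(W[...,2]<.01)&(abs(W[...,1]-y0)<.05)&(W[...,0]>.55)&(W[...,0]<.69);print('floor x max',np.percentile(W[s][:,0],[1,99]))
go(.36,.13,.2,173.6)
E
```

```text
vice [0.3726077  0.24611923 0.05022974] [0.56290102 0.33925164 0.14807387] 0.1441297784761517
0.13 0.57 L [0.199 0.204] R [0.046 0.071]
0.13 0.61 L [0.198 0.204] R [0.045 0.07 ]
0.13 0.65 L [0.197 0.203] R [0.065 0.069]
front [0.53921587 0.54170644 0.54504052]
floor x max [0.55140172 0.67989139]
-0.027 0.57 L [0.041 0.046] R [-0.112 -0.087]
-0.027 0.61 L [0.04  0.046] R [-0.111 -0.089]
-0.027 0.65 L [0.039 0.045] R [-0.111 -0.088]
front [0.53759733 0.54032657 0.5436739 ]
floor x max [0.55139412 0.67867461]
-0.18 0.57 L [-0.117 -0.111] R [-0.249 -0.246]
-0.18 0.61 L [-0.114 -0.111] R [-0.249 -0.243]
-0.18 0.65 L [-0.113 -0.11 ] R [-0.246 -0.242]
front [0.53908994 0.54152618 0.54383687]
floor x max [0.55166202 0.67955003]
turn 2 x [-0.0, 0.0, -0.14]  shift 11 x [-1.56, -3.92, -0.07]
```

Emit:
servo_tool --deltas "0 0 -0.14 0 0 0 8; 0 0 -0.14 0 0 0 8; 0 0 0 -1.5 -3.9 -0.1 6; 0 0 0 -1.5 -3.9 -0.1 6; 0 0 0 -1.5 -3.9 -0.1 6; 0 0 0 -1.5 -3.9 -0.1 6; 0 0 0 -1.5 -3.9 -0.1 6; 0 0 0 -1.5 -3.9 -0.1 6"

```text
time: 1.3
tcp_pos: [0.3019, 0.3339, 0.1988]
eef_rot: [[-0.994, 0.11, 0.001], [0.11, 0.994, 0.0], [-0.001, 0.0, -1.0]]
force: [1.4, 0.0, 0.1]
opening: 0.0601
gripper_force: 0.0
```

Emit:
servo_tool --deltas "0 0 0 -1.5 -3.9 -0.1 6; 0 0 0 -1.5 -3.9 -0.1 6; 0 0 0 -1.5 -3.9 -0.1 6; 0 0 0 -1.5 -3.9 -0.1 6; 0 0 0 -1.5 -3.9 -0.1 6; 0 0 0 0 0 0 6; 0 0 0 0 0 0 6"

```text
time: 2.0
tcp_pos: [0.355, 0.1326, 0.2037]
eef_rot: [[-0.993, 0.114, 0.0], [0.114, 0.993, 0.0], [-0.0, 0.0, -1.0]]
force: [-0.4, 0.6, -0.5]
opening: 0.0602
gripper_force: 0.0
```

Run:
```python
from h import *
k=env.camera_params('wrist');s=env.state();print(s['tcp_pos'],s['opening'])
p,d=env.snapshot('wrist');cv2.imwrite('pics/w1.png',p[:,:,::-1])
W=world('wrist',d,k);print('cam',-cv2.Rodrigues(k['rvec'])[0].T@np.ravel(k['tvec']))
comps(W,(d>0)&(W[...,2]>.024)&(W[...,2]<.034)&(W[...,0]<.53),80)
```

```text
[0.35497667 0.13257553 0.20372575] 0.060210770723142015
cam [0.27733227 0.14203642 0.38473464]
px [274, 214, 21, 49, 956] mean [0.4227 0.1309 0.0273] rect [424.2 130.5] [23.2 60.7] 84.2
px [110, 236, 46, 47, 964] mean [ 0.4289 -0.05    0.0272] rect [430.2 -50.7] [61.1 25.5] 24.0
px [392, 244, 28, 59, 321] mean [0.472  0.2618 0.0291] rect [481.3 260.1] [23.2 76.2] 69.2
px [201, 249, 25, 29, 317] mean [0.4405 0.0445 0.0273] rect [444.4  41.2] [24.2 29.6] 56.8
px [28, 251, 47, 46, 949] mean [ 0.436  -0.1519  0.0273] rect [ 436.9 -152.7] [61.1 25.8] 23.2
```

View pics/w1.png

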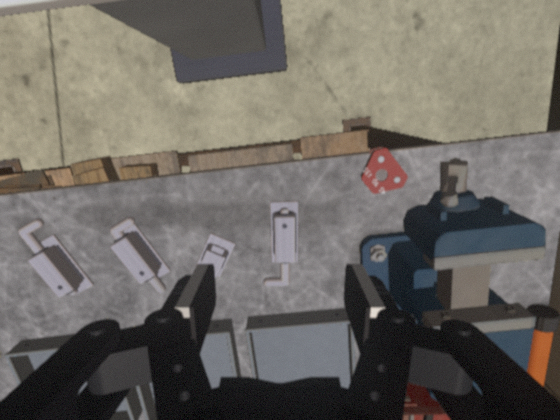

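Emit:
servo_tool --deltas "0 0 -0.01 -1.72 0.13 3.6 5.5; 0 0 0 -1.72 0.13 3.6 5.5; 0 0 0 -1.72 0.13 3.6 5.5; 0 0 0 -1.72 0.13 3.6 5.5; 0 0 0 0 0 2 5.5; 0 0 0 0 0 2 5.5; 0 0 0 0 0 1.1 5.5; 0 0 0 0 0 0 5.5"

```text
time: 2.85
tcp_pos: [0.4222, 0.1326, 0.0073]
eef_rot: [[-0.995, 0.098, -0.003], [0.098, 0.995, -0.0], [0.003, -0.0, -1.0]]
force: [-0.3, 0.1, 1.5]
opening: 0.055
gripper_force: 0.0
```

Emit:
servo_tool --deltas "0 0 0 0 0 0 1.8; 0 0 0 0 0 0 1.8; 0 0 0 0 0 0 1.8; 0 0 0 0 0 0 1.8; 0 0 0 0 0 0 1.8" --grip_force 50

```text
time: 3.35
tcp_pos: [0.4239, 0.1313, 0.009]
eef_rot: [[-0.995, 0.101, 0.001], [0.101, 0.995, 0.0], [-0.001, 0.0, -1.0]]
force: [-0.5, 0.5, 0.4]
opening: 0.0181
gripper_force: 0.0
```

Run:
```python
from h import *
s=env.state();print(s['tcp_pos'],s['opening'],s['gripper_force'])
p,d=env.snapshot('wrist');q,_=env.snapshot('side')
cv2.imwrite('pics/w2.png',np.hstack([cv2.resize(p[200:420,130:430],(400,293)),cv2.resize(q[160:270,170:320],(400,293))])[:,:,::-1])
```

```text
[0.42393946 0.13127943 0.00901761] 0.018077364287047194 0.0
```

View pics/w2.png

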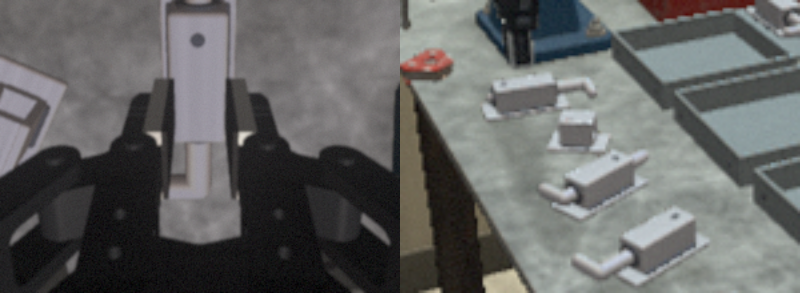

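Run:
```python
from h import *
q,_=env.snapshot('side');p,_=env.snapshot('top')
s=env.state();print(s)
cv2.imwrite('pics/s3.png',np.hstack([cv2.resize(q,(400,300)),cv2.resize(p,(400,300))])[:,:,::-1])
```

```text
{'time': 3.55, 'joint_pos': array([ 4.74626755e-02,  6.42933793e-01,  2.02585759e+00, -1.72394814e-05,
        4.72602400e-01, -1.42230141e+00]), 'joint_velocities': array([-0.00084899,  0.00322342, -0.00076052,  0.0003765 ,  0.00086785,
        0.00043025]), 'effort': array([ 7.65554927e-03, -3.57843912e+01, -4.29779112e+00,  3.06685791e-06,
       -5.53510927e-04,  6.41820498e-05]), 'tcp_pos': array([0.42364034, 0.13124472, 0.00861199]), 'eef_rot': array([[-9.94902111e-01,  1.00845177e-01,  1.99015770e-04],
       [ 1.00845179e-01,  9.94902131e-01,  1.59657524e-06],
       [-1.97840206e-04,  2.16582170e-05, -9.99999980e-01]]), 'force': array([-0.11956363,  0.24398721, -0.70503903]), 'ft_torque': array([-0.00076337,  0.03618364,  0.02082225]), 'gripper_force': 0.0, 'opening': 0.017720427193614587}
```

View pics/s3.png

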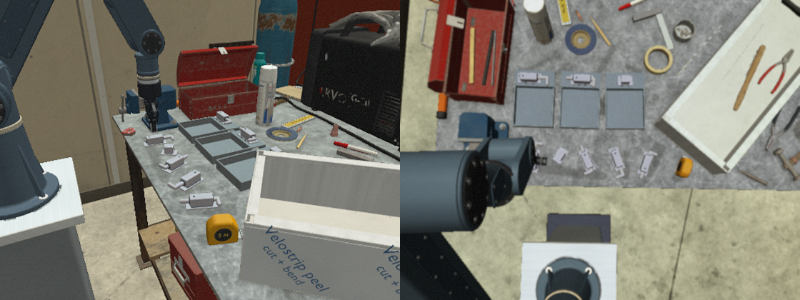

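Run:
```python
from h import *
s=env.state();k=env.camera_params('wrist');p,d=env.snapshot('wrist');W=world('wrist',d,k)
print('cam',-cv2.Rodrigues(k['rvec'])[0].T@np.ravel(k['tvec']),'tcp',s['tcp_pos'],s['opening'])
print('tcp px wrist',pix('wrist',s['tcp_pos'],k),'side',pix('side',s['tcp_pos']),'A top side',pix('side',[[.424,.13,.028]]))
for v in (200,230,260,290,310,330):print(v,[(u,d[v,u].round(3),W[v,u].round(3).tolist()) for u in (180,235,250,278,312,330)])
q,d2=env.snapshot('side');W2=world('side',d2)
for u,v in((213,165),(213,172),(217,196),(225,194)):print('side',u,v,W2[v,u].round(3))
```

```text
cam [0.34590772 0.13975711 0.18962528] tcp [0.42364034 0.13124472 0.00861199] 0.017720427193614587
tcp px wrist [[278.54106504 245.24889539]] side [[215.44578391 196.80072866]] A top side [[215.11511269 189.98614561]]
200 [(180, np.float32(0.198), [0.393, 0.075, -0.001]), (235, np.float32(0.198), [0.396, 0.108, -0.001]), (250, np.float32(0.194), [0.396, 0.117, 0.002]), (278, np.float32(0.175), [0.393, 0.134, 0.021]), (312, np.float32(0.196), [0.4, 0.153, 0.001]), (330, np.float32(0.198), [0.402, 0.164, -0.001])]
230 [(180, np.float32(0.202), [0.411, 0.072, 0.0]), (235, np.float32(0.203), [0.415, 0.105, -0.0]), (250, np.float32(0.2), [0.415, 0.115, 0.002]), (278, np.float32(0.173), [0.407, 0.133, 0.027]), (312, np.float32(0.202), [0.419, 0.152, 0.0]), (330, np.float32(0.204), [0.421, 0.163, -0.002])]
260 [(180, np.float32(0.208), [0.431, 0.068, 0.0]), (235, np.float32(0.209), [0.435, 0.102, -0.001]), (250, np.float32(0.151), [0.411, 0.12, 0.052]), (278, np.float32(0.178), [0.424, 0.131, 0.028]), (312, np.float32(0.15), [0.413, 0.148, 0.053]), (330, np.float32(0.21), [0.441, 0.162, -0.
[... 327 characters left out ...]
2(0.111), [0.407, 0.1, 0.093]), (235, np.float32(0.112), [0.41, 0.118, 0.093]), (250, np.float32(0.12), [0.414, 0.122, 0.086]), (278, np.float32(0.195), [0.459, 0.127, 0.021]), (312, np.float32(0.111), [0.412, 0.144, 0.094]), (330, np.float32(0.11), [0.412, 0.15, 0.095])]
330 [(180, np.float32(0.103), [0.409, 0.102, 0.102]), (235, np.float32(0.103), [0.41, 0.119, 0.102]), (250, np.float32(0.119), [0.421, 0.122, 0.089]), (278, np.float32(0.199), [0.473, 0.126, 0.021]), (312, np.float32(0.106), [0.414, 0.143, 0.1]), (330, np.float32(0.102), [0.413, 0.149, 0.103])]
side 213 165 [0.411 0.081 0.115]
side 213 172 [0.417 0.109 0.086]
side 217 196 [0.425 0.119 0.016]
side 225 194 [0.445 0.118 0.017]
```

Run:
```python
from h import *
k=env.camera_params('wrist');p,d=env.snapshot('wrist');W=world('wrist',d,k)
for lo,hi in((240,262),(296,320)):
    m=np.zeros(d.shape,bool);m[235:330,lo:hi]=1;m&=(d>0)&(W[...,2]>.033)&(W[...,2]<.09)
    q=W[m];print(len(q),q[:,2].min(),np.percentile(q[:,2],[1,5]),q[q[:,2]<np.percentile(q[:,2],5)].mean(0), 'y',np.percentile(q[:,1],[1,99]))
q,d2=env.snapshot('side');W2=world('side',d2)
m=np.zeros(d2.shape,bool);m[140:200,195:235]=1;m&=(d2>0)&(abs(W2[...,0]-.424)<.03)&(abs(W2[...,1]-.13)<.05)&(W2[...,2]>.034)
print('side',len(W2[m]),np.percentile(W2[m][:,2],[0,2,5]),W2[m].min(0),W2[m].max(0))
```

```text
1198 0.048630448417609023 [0.04997704 0.05290654] [0.41242003 0.12165328 0.05115882] y [0.11567804 0.12406159]
1197 0.04900968110244584 [0.05025668 0.0528057 ] [0.41502645 0.14406142 0.05122356] y [0.13995937 0.14963146]
side 553 [0.04738758 0.05063233 0.05632163] [0.40216246 0.08000157 0.04738758] [0.44091797 0.16848599 0.16954099]
```

Emit:
servo_tool --deltas "0 0 0 0 0 0 5; 0 0 0 0 0 0 5; 0 0 0 0 0 0 5; 0 0 0 0 0 1.3 5; 0 0 0 0 0 1.3 5; 0 0 0 0 0 1.3 5; 0 0 0 0 0 0 5"

```text
time: 4.45
tcp_pos: [0.4227, 0.1313, -0.0316]
eef_rot: [[-0.995, 0.101, -0.003], [0.101, 0.995, -0.0], [0.003, -0.0, -1.0]]
force: [-1.2, -0.7, 0.5]
opening: 0.0501
gripper_force: 0.0
```

Emit:
servo_tool --deltas "0 0 0 0 0 0 1.8; 0 0 0 0 0 0 1.8; 0 0 0 0 0 0 1.8; 0 0 0 0 0 0 1.8; 0 0 0 0 0 0 1.8" --grip_force 50

```text
time: 4.95
tcp_pos: [0.4238, 0.1314, -0.0299]
eef_rot: [[-0.995, 0.101, 0.001], [0.101, 0.995, 0.0], [-0.001, 0.0, -1.0]]
force: [0.2, 0.1, 5.5]
opening: 0.023
gripper_force: 50.4
```

Emit:
servo_tool --deltas "0 0 0 0 0 -1 1.8; 0 0 0 0 0 -2 1.8; 0 0 0 0 0 -3 1.8; 0 0 0 0 0 -2 1.8; 0 0 0 0 0 0 1.8"

```text
time: 5.45
tcp_pos: [0.4252, 0.1315, 0.0518]
eef_rot: [[-0.995, 0.1, 0.005], [0.1, 0.995, 0.0], [-0.005, 0.001, -1.0]]
force: [-0.2, 0.8, -3.9]
opening: 0.0229
gripper_force: 49.5
```

Run:
```python
from h import *
p,d=env.snapshot('top');W=world('top',d);np.save('W0.npy',W)
s=env.state();print(s['tcp_pos'],s['opening'],s['gripper_force'])
m=(d>0)&(W[...,2]>.035)&(W[...,2]<.25)&(W[...,0]>.5)&(W[...,0]<.72)
for x in np.arange(.5,.72,.03):
    q=W[m&(abs(W[...,0]-x)<.015)];l=q[(q[:,1]>.205)&(q[:,1]<.4)];r=q[(q[:,1]<-.25)]
    print(x.round(2),'L',l[l[:,1].argmin()].round(3) if len(l) else'','R',r[r[:,1].argmax()].round(3) if len(r) else'')
a=go(.594,.1635,.04,179)
```

```text
[0.4243959  0.13141095 0.05056926] 0.02288402458841785 49.49287712574005
0.5 L [0.513 0.247 0.103] R [ 0.515 -0.334  0.142]
0.53 L [0.522 0.246 0.105] R [ 0.545 -0.298  0.105]
0.56 L [0.546 0.246 0.109] R [ 0.558 -0.282  0.082]
0.59 L  R [ 0.577 -0.298  0.139]
0.62 L [0.629 0.239 0.053] R [ 0.605 -0.321  0.136]
0.65 L [0.66  0.237 0.046] R [ 0.636 -0.346  0.141]
0.68 L [0.693 0.233 0.06 ] R [ 0.665 -0.37   0.138]
0.71 L [0.717 0.23  0.055] R [ 0.695 -0.394  0.045]
turn 1 x [0.0, 0.003, -0.083]  shift 4 x [-4.23, 0.88, 0.26]
```

Emit:
servo_tool --deltas "0 0 -0.083 0 0 0 1.8; 0 0 0 -3.38 0.66 0 1.8; 0 0 0 -3.38 0.66 0 1.8; 0 0 0 -3.38 0.66 0 1.8; 0 0 0 -3.38 0.66 0 1.8; 0 0 0 -3.38 0.66 0 1.8; 0 0 0 0 0 0 1.8; 0 0 0 0 0 0 1.8"

```text
time: 6.3
tcp_pos: [0.5919, 0.1611, 0.0472]
eef_rot: [[-1.0, 0.018, -0.004], [0.018, 1.0, -0.0], [0.004, -0.0, -1.0]]
force: [-1.6, 0.3, -3.6]
opening: 0.023
gripper_force: 49.4
```

Emit:
servo_tool --deltas "0 0 0 0 0 2 1.8; 0 0 0 0 0 2 1.8; 0 0 0 0 0 1.6 1.8; 0 0 0 0 0 0.8 1.8; 0 0 0 0 0 0 1.8; 0 0 0 0 0 0 1.8"

```text
time: 6.9
tcp_pos: [0.5931, 0.1613, -0.0144]
eef_rot: [[-1.0, 0.018, 0.0], [0.018, 1.0, -0.0], [-0.0, -0.0, -1.0]]
force: [0.5, -1.2, -3.3]
opening: 0.023
gripper_force: 49.4
```

Emit:
servo_tool --deltas "0 0 0 0 0 0.5 1.8; 0 0 0 0 0 0.4 1.8; 0 0 0 0 0 0.2 1.8; 0 0 0 0 0 0 1.8; 0 0 0 0 0 0 1.8"

```text
time: 7.4
tcp_pos: [0.5932, 0.1613, -0.0254]
eef_rot: [[-1.0, 0.018, 0.0], [0.018, 1.0, -0.0], [-0.0, 0.0, -1.0]]
force: [0.3, 0.4, -2.4]
opening: 0.0232
gripper_force: 49.4
```

Emit:
servo_tool --deltas "0 0 0 0 0 0.15 1.8; 0 0 0 0 0 0 1.8; 0 0 0 0 0 0 1.8"

```text
time: 7.7
tcp_pos: [0.5935, 0.1614, -0.0268]
eef_rot: [[-1.0, 0.018, 0.001], [0.018, 1.0, 0.0], [-0.001, 0.0, -1.0]]
force: [0.0, 0.2, -2.0]
opening: 0.0231
gripper_force: 49.6
```

Emit:
servo_tool --deltas "0 0 0 0 0 0.1 1.8; 0 0 0 0 0 0 1.8; 0 0 0 0 0 0 1.8"

```text
time: 8.0
tcp_pos: [0.5935, 0.1613, -0.0268]
eef_rot: [[-1.0, 0.018, 0.001], [0.018, 1.0, 0.0], [-0.001, 0.0, -1.0]]
force: [-0.9, -0.6, 5.7]
opening: 0.0228
gripper_force: 50.4
```

Emit:
servo_tool --deltas "0 0 0 0 0 -0.05 3.6; 0 0 0 0 0 0 3.6; 0 0 0 0 0 0 3.6; 0 0 0 0 0 -2 3.6; 0 0 0 0 0 -4 3.6; 0 0 0 0 0 -3 3.6; 0 0 0 0 0 0 3.6"

```text
time: 8.7
tcp_pos: [0.5969, 0.1618, 0.0669]
eef_rot: [[-1.0, 0.018, 0.009], [0.018, 1.0, 0.001], [-0.009, 0.001, -1.0]]
force: [0.6, -0.7, 0.0]
opening: 0.036
gripper_force: 0.0
```

Run:
```python
from h import *
go(.437,-.153,.06,202)
```

```text
turn 3 x [-0.0, 0.003, -0.134]  shift 8 x [3.33, -2.9, 0.09]
```

Emit:
servo_tool --deltas "0 0 -0.134 0 0 0 5; 0 0 -0.134 0 0 0 5; 0 0 -0.134 0 0 0 5; 0 0 0 3.33 -2.9 0 5; 0 0 0 3.33 -2.9 0 5; 0 0 0 3.33 -2.9 0 5; 0 0 0 3.33 -2.9 0 5; 0 0 0 3.33 -2.9 0 5"

```text
time: 9.5
tcp_pos: [0.4917, -0.0366, 0.0617]
eef_rot: [[-0.927, -0.375, -0.001], [-0.375, 0.927, 0.0], [0.001, 0.001, -1.0]]
force: [0.0, -0.5, 0.7]
opening: 0.0501
gripper_force: 0.0
```

Emit:
servo_tool --deltas "0 0 0 3.33 -2.9 0 5; 0 0 0 3.33 -2.9 0 5; 0 0 0 3.2 -2.85 0 5; 0 0 0 0 0 0 5; 0 0 0 0 0 0 5"

```text
time: 10.0
tcp_pos: [0.4334, -0.1532, 0.0619]
eef_rot: [[-0.928, -0.372, -0.001], [-0.372, 0.928, 0.001], [0.001, 0.001, -1.0]]
force: [0.1, 0.4, 0.2]
opening: 0.0498
gripper_force: 0.0
```

Run:
```python
from h import *
s=env.state();print(s['tcp_pos'],np.degrees(np.arctan2(s['eef_rot'][1][0],s['eef_rot'][0][0])))
k=env.camera_params('wrist');p,d=env.snapshot('wrist');cv2.imwrite('pics/w4.png',p[:,:,::-1]);W=world('wrist',d,k)
comps(W,(d>0)&(W[...,2]>.0245)&(W[...,2]<.032)&(W[...,0]<.53),150)
go(.437,-.153,.06,202)
```

```text
[ 0.43340142 -0.15323289  0.06192802] -158.17154488111038
px [103, 109, 79, 90, 3350] mean [ 0.4211 -0.2525  0.0274] rect [ 422.1 -253.2] [24.4 61.1] 71.0
px [258, 186, 36, 83, 2700] mean [ 0.4358 -0.1542  0.0274] rect [ 437.5 -153.6] [61.3 24. ] 21.7
px [391, 229, 40, 77, 2439] mean [ 0.429  -0.0528  0.0273] rect [430.1 -51.9] [61.5 24.2] 23.7
px [0, 239, 19, 26, 209] mean [ 0.5246 -0.3229  0.0279] rect [ 524.  -324.3] [19.6  3.3] 52.7
px [482, 304, 50, 43, 1154] mean [0.4445 0.0392 0.0272] rect [445.1  40.4] [26.  30.2] 57.8
turn 1 x [0.001, -0.001, -0.001]  shift 1 x [-0.28, -0.19, 0.2]
```

View pics/w4.png

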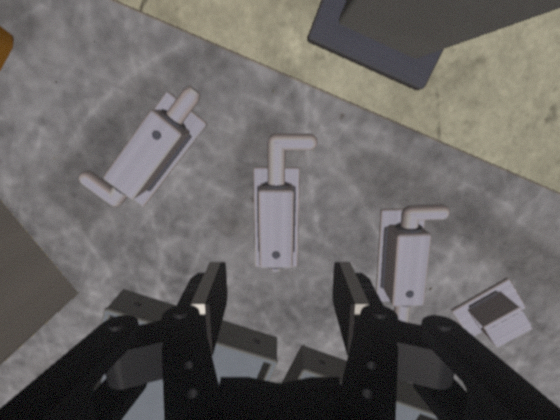

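Emit:
servo_tool --deltas "0 0 0 -0.35 -0.18 3 5; 0 0 0 0 0 3 5; 0 0 0 0 0 2 5; 0 0 0 0 0 1.1 5; 0 0 0 0 0 0 5; 0 0 0 0 0 0 5"

```text
time: 10.65
tcp_pos: [0.4385, -0.1523, -0.0283]
eef_rot: [[-0.927, -0.376, 0.0], [-0.376, 0.927, -0.0], [-0.0, -0.0, -1.0]]
force: [0.3, -0.7, 0.2]
opening: 0.0501
gripper_force: 0.0
```

Emit:
servo_tool --deltas "0 0 0 0 0 0 1.8; 0 0 0 0 0 0 1.8; 0 0 0 0 0 0 1.8; 0 0 0 0 0 0 1.8; 0 0 0 0 0 -1 1.8; 0 0 0 0 0 -3 1.8; 0 0 0 0 0 -4 1.8; 0 0 0 0 0 0 1.8"

```text
time: 11.45
tcp_pos: [0.4406, -0.1547, 0.0556]
eef_rot: [[-0.927, -0.375, 0.008], [-0.375, 0.927, -0.005], [-0.005, -0.007, -1.0]]
force: [0.7, -0.3, -3.1]
opening: 0.0229
gripper_force: 49.9
```

Run:
```python
from h import *
s=env.state();print(s['opening'],s['gripper_force'])
a=go(.628,.1055,s['tcp_pos'][2],180)
```

```text
0.022860707380004994 49.880104064941406
turn 3 x [-0.002, 0.002, 0.128]  shift 8 x [-2.34, 3.25, 0.0]
```

Emit:
servo_tool --deltas "0 0 0.128 0 0 0 1.8; 0 0 0.128 0 0 0 1.8; 0 0 0.128 0 0 0 1.8; 0 0 0 -2.34 3.25 0 1.8; 0 0 0 -2.34 3.25 0 1.8; 0 0 0 -2.34 3.25 0 1.8; 0 0 0 -2.34 3.25 0 1.8; 0 0 0 -2.34 3.25 0 1.8"

```text
time: 12.25
tcp_pos: [0.5548, 0.0109, 0.0508]
eef_rot: [[-1.0, -0.0, -0.002], [-0.0, 1.0, 0.0], [0.002, 0.0, -1.0]]
force: [-0.1, -1.1, -1.7]
opening: 0.0227
gripper_force: 49.9
```

Emit:
servo_tool --deltas "0 0 0 -2.34 3.25 0 1.8; 0 0 0 -2.34 3.25 0 1.8; 0 0 0 -2.34 3.25 0 1.8; 0 0 0 0 0 0 1.8; 0 0 0 0 0 0 1.8; 0 0 0 0 0 0 1.8"

```text
time: 12.85
tcp_pos: [0.6233, 0.1064, 0.0506]
eef_rot: [[-1.0, 0.0, -0.003], [0.0, 1.0, -0.0], [0.003, -0.0, -1.0]]
force: [-0.4, -0.9, -2.9]
opening: 0.0229
gripper_force: 50.0
```

Run:
```python
from h import *
a=go(.628,.1055,-.023,180)
k=env.camera_params('wrist');p,d=env.snapshot('wrist');cv2.imwrite('pics/w5.png',p[:,:,::-1])
s=env.state();print(s['tcp_pos'],s['opening'])
```

```text
turn 1 x [-0.0, -0.003, -0.0]  shift 2 x [-0.23, -0.04, 3.68]
[0.62355222 0.10604453 0.05078735] 0.023027637302525102
```

View pics/w5.png

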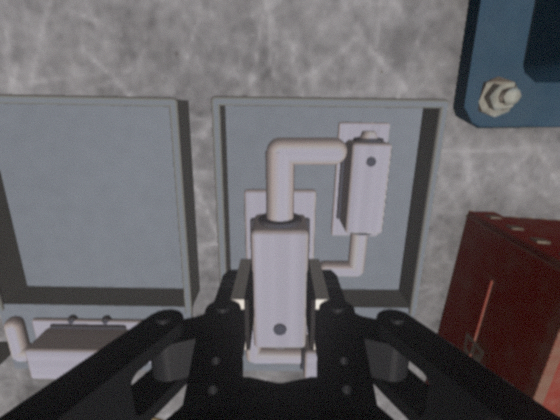

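Emit:
servo_tool --deltas "0 0 0 -0.45 -0.07 2 1.8; 0 0 0 0 0 2 1.8; 0 0 0 0 0 2 1.8; 0 0 0 0 0 0.8 1.8; 0 0 0 0 0 0.4 1.8; 0 0 0 0 0 0 1.8; 0 0 0 0 0 0 1.8"

```text
time: 13.6
tcp_pos: [0.6304, 0.1061, -0.0196]
eef_rot: [[-1.0, 0.0, 0.002], [0.0, 1.0, -0.0], [-0.002, -0.0, -1.0]]
force: [0.5, 0.8, -2.3]
opening: 0.0231
gripper_force: 50.0
```

Emit:
servo_tool --deltas "0 0 0 0 0 0.2 1.8; 0 0 0 0 0 0 1.8; 0 0 0 0 0 0 1.8"

```text
time: 13.9
tcp_pos: [0.6299, 0.1064, -0.0221]
eef_rot: [[-1.0, -0.0, 0.001], [-0.0, 1.0, -0.0], [-0.001, -0.0, -1.0]]
force: [0.8, -0.1, -2.0]
opening: 0.023
gripper_force: 50.0
```

Emit:
servo_tool --deltas "0 0 0 0 0 0.2 1.8; 0 0 0 0 0 0 1.8; 0 0 0 0 0 0 1.8"

```text
time: 14.2
tcp_pos: [0.6302, 0.1064, -0.0242]
eef_rot: [[-1.0, -0.0, 0.001], [-0.0, 1.0, 0.0], [-0.001, 0.0, -1.0]]
force: [0.6, 0.1, -1.3]
opening: 0.0223
gripper_force: 50.2
```

Emit:
servo_tool --deltas "0 0 0 0 0 0.12 1.8; 0 0 0 0 0 0 1.8; 0 0 0 0 0 0 1.8"

```text
time: 14.5
tcp_pos: [0.6302, 0.1064, -0.0243]
eef_rot: [[-1.0, -0.0, 0.001], [-0.0, 1.0, -0.0], [-0.001, -0.0, -1.0]]
force: [-1.3, 0.0, 6.0]
opening: 0.023
gripper_force: 51.0
```

Emit:
servo_tool --deltas "0 0 0 0 0 -0.05 3.4; 0 0 0 0 0 0 3.4; 0 0 0 0 0 0 3.4; 0 0 0 0 0 -2 3.4; 0 0 0 0 0 -4 3.4; 0 0 0 0 0 -2.5 3.4; 0 0 0 0 0 0 3.4"

```text
time: 15.2
tcp_pos: [0.633, 0.1063, 0.0638]
eef_rot: [[-1.0, -0.0, 0.008], [-0.0, 1.0, -0.0], [-0.008, -0.0, -1.0]]
force: [0.9, 0.3, 1.3]
opening: 0.0344
gripper_force: 0.0
```

Run:
```python
from h import *
s=env.state();print(s['tcp_pos'])
go(.430,-.052,.05,203.8)
```

```text
[0.63301952 0.10633182 0.06377287]
turn 3 x [-0.001, 0.003, -0.138]  shift 6 x [4.16, -1.05, 0.23]
```

Emit:
servo_tool --deltas "0 0 -0.138 0 0 0 5; 0 0 -0.138 0 0 0 5; 0 0 -0.138 0 0 0 5; 0 0 0 4.12 -1.05 0.1 5; 0 0 0 4.12 -1.05 0.1 5; 0 0 0 4.12 -1.05 0.1 5; 0 0 0 4.12 -1.05 0.1 5; 0 0 0 4.12 -1.05 0.1 5"

```text
time: 16.0
tcp_pos: [0.4602, -0.0251, 0.054]
eef_rot: [[-0.915, -0.403, -0.001], [-0.403, 0.915, 0.0], [0.001, 0.001, -1.0]]
force: [0.0, -1.4, 0.3]
opening: 0.0497
gripper_force: 0.0
```

Emit:
servo_tool --deltas "0 0 0 4.12 -1.05 0.1 5; 0 0 0 0 0 0 5; 0 0 0 0 0 0 5; 0 0 0 0 0 0 5"

```text
time: 16.4
tcp_pos: [0.43, -0.0509, 0.0536]
eef_rot: [[-0.915, -0.403, 0.001], [-0.403, 0.915, -0.0], [-0.001, -0.001, -1.0]]
force: [0.0, 0.5, 0.4]
opening: 0.05
gripper_force: 0.0
```

Run:
```python
from h import *
s=env.state();print(s['tcp_pos'])
k=env.camera_params('wrist');p,d=env.snapshot('wrist');W=world('wrist',d,k)
comps(W,(d>0)&(W[...,2]>.0245)&(W[...,2]<.032)&(W[...,0]<.53),150)
go(.430,-.052,-.0285,203.8)
```

```text
[ 0.4299617  -0.05092181  0.05359509]
px [0, 53, 13, 32, 225] mean [ 0.4027 -0.2357  0.0265] rect [ 404.2 -235.3] [17.3  7. ] 9.1
px [259, 184, 38, 86, 2927] mean [ 0.4292 -0.0517  0.0274] rect [430.5 -51.2] [60.9 24. ] 23.9
px [373, 272, 41, 38, 874] mean [0.4403 0.0422 0.0274] rect [441.1  42.5] [25.5 20.8] 58.0
turn 1 x [-0.001, 0.001, -0.0]  shift 2 x [0.03, -0.06, 4.11]
```

Emit:
servo_tool --deltas "0 0 0 0 0 3 5; 0 0 0 0 0 3 5; 0 0 0 0 0 1.6 5; 0 0 0 0 0 0.6 5; 0 0 0 0 0 0 5; 0 0 0 0 0 0 5"

```text
time: 17.05
tcp_pos: [0.4295, -0.0507, -0.0279]
eef_rot: [[-0.915, -0.403, 0.001], [-0.403, 0.915, -0.0], [-0.001, -0.001, -1.0]]
force: [-0.2, -0.1, -0.5]
opening: 0.05
gripper_force: 0.0
```

Emit:
servo_tool --deltas "0 0 0 0 0 0 1.8; 0 0 0 0 0 0 1.8; 0 0 0 0 0 0 1.8; 0 0 0 0 0 0 1.8; 0 0 0 0 0 -1 1.8; 0 0 0 0 0 -3 1.8; 0 0 0 0 0 -4 1.8; 0 0 0 0 0 0 1.8"

```text
time: 17.85
tcp_pos: [0.4311, -0.0517, 0.0557]
eef_rot: [[-0.915, -0.403, 0.008], [-0.403, 0.915, -0.003], [-0.006, -0.006, -1.0]]
force: [0.7, 0.0, -3.0]
opening: 0.0231
gripper_force: 50.0
```

Run:
```python
from h import *
s=env.state();print(s['opening'],s['gripper_force'])
a=go(.6075,-.0525,s['tcp_pos'][2],180)
```

```text
0.023078068634534363 49.99417304992676
turn 3 x [-0.002, 0.002, 0.138]  shift 4 x [-4.41, -0.02, 0.0]
```

Emit:
servo_tool --deltas "0 0 0.138 0 0 0 1.8; 0 0 0.138 0 0 0 1.8; 0 0 0.138 0 0 0 1.8; 0 0 0 -3.55 -0.02 0 1.8; 0 0 0 -3.55 -0.02 0 1.8; 0 0 0 -3.55 -0.02 0 1.8; 0 0 0 -3.55 -0.02 0 1.8; 0 0 0 -3.55 -0.02 0 1.8"

```text
time: 18.65
tcp_pos: [0.6063, -0.0514, 0.0509]
eef_rot: [[-1.0, -0.0, -0.002], [-0.0, 1.0, 0.001], [0.002, 0.001, -1.0]]
force: [0.4, -0.7, -2.5]
opening: 0.0228
gripper_force: 49.9
```

Emit:
servo_tool --deltas "0 0 0 0 0 0 1.8; 0 0 0 0 0 0 1.8; 0 0 0 0 0 2 1.8; 0 0 0 0 0 2 1.8; 0 0 0 0 0 1 1.8; 0 0 0 0 0 0 1.8; 0 0 0 0 0 0 1.8; 0 0 0 0 0 0 1.8"

```text
time: 19.45
tcp_pos: [0.6067, -0.052, 0.0027]
eef_rot: [[-1.0, -0.0, 0.001], [-0.0, 1.0, -0.0], [-0.001, -0.0, -1.0]]
force: [0.8, 0.5, -3.5]
opening: 0.0228
gripper_force: 49.8
```

Emit:
servo_tool --deltas "0 0 0 0 0 1.2 1.8; 0 0 0 0 0 0.8 1.8; 0 0 0 0 0 0.5 1.8; 0 0 0 0 0 0 1.8; 0 0 0 0 0 0 1.8"

```text
time: 19.95
tcp_pos: [0.6061, -0.0518, -0.0236]
eef_rot: [[-1.0, -0.0, -0.0], [-0.0, 1.0, 0.0], [0.0, 0.0, -1.0]]
force: [-0.4, -0.7, -2.8]
opening: 0.0229
gripper_force: 49.9
```

Emit:
servo_tool --deltas "0 0 0 0 0 0.12 1.8; 0 0 0 0 0 0 1.8; 0 0 0 0 0 0 1.8"

```text
time: 20.25
tcp_pos: [0.6063, -0.0518, -0.0241]
eef_rot: [[-1.0, -0.0, 0.0], [-0.0, 1.0, -0.0], [-0.0, -0.0, -1.0]]
force: [-1.1, 0.8, 1.2]
opening: 0.0227
gripper_force: 50.3
```

Emit:
servo_tool --deltas "0 0 0 0 0 0.1 1.8; 0 0 0 0 0 0 1.8; 0 0 0 0 0 0 1.8"

```text
time: 20.55
tcp_pos: [0.6063, -0.0518, -0.0241]
eef_rot: [[-1.0, -0.0, 0.0], [-0.0, 1.0, -0.0], [-0.0, -0.0, -1.0]]
force: [-2.9, 0.3, 7.9]
opening: 0.023
gripper_force: 51.2
```

Emit:
servo_tool --deltas "0 0 0 0 0 -0.08 3.4; 0 0 0 0 0 0 3.4; 0 0 0 0 0 0 3.4; 0 0 0 0 0 -2 3.4; 0 0 0 0 0 -4 3.4; 0 0 0 0 0 -2.5 3.4; 0 0 0 0 0 0 3.4; 0 0 0 0 0 0 3.4"

```text
time: 21.35
tcp_pos: [0.6064, -0.0519, 0.0606]
eef_rot: [[-1.0, -0.0, 0.001], [-0.0, 1.0, -0.0], [-0.001, -0.0, -1.0]]
force: [-0.7, 0.3, -0.1]
opening: 0.0344
gripper_force: 0.0
```

Run:
```python
from h import *
s=env.state();print(s['tcp_pos'])
go(.422,-.253,.05,161)
```

```text
[ 0.60640927 -0.05185419  0.06062955]
turn 3 x [-0.0, 0.0, 0.111]  shift 7 x [1.56, -3.57, 0.15]
```

Emit:
servo_tool --deltas "0 0 0.111 0 0 0 5; 0 0 0.111 0 0 0 5; 0 0 0.111 0 0 0 5; 0 0 0 1.56 -3.57 0.1 5; 0 0 0 1.56 -3.57 0.1 5; 0 0 0 1.56 -3.57 0.1 5; 0 0 0 1.56 -3.57 0.1 5; 0 0 0 1.56 -3.57 0.1 5"

```text
time: 22.15
tcp_pos: [0.472, -0.1951, 0.0537]
eef_rot: [[-0.945, 0.326, -0.003], [0.326, 0.945, 0.002], [0.003, 0.001, -1.0]]
force: [0.4, -0.4, 0.3]
opening: 0.05
gripper_force: 0.0
```

Emit:
servo_tool --deltas "0 0 0 1.56 -3.57 0.1 5; 0 0 0 1.56 -3.57 0.1 5; 0 0 0 0 0 0 5; 0 0 0 0 0 0 5; 0 0 0 0 0 0 5"

```text
time: 22.65
tcp_pos: [0.4213, -0.2514, 0.0526]
eef_rot: [[-0.945, 0.326, -0.001], [0.326, 0.945, 0.001], [0.002, 0.001, -1.0]]
force: [0.6, -0.1, -0.3]
opening: 0.0498
gripper_force: 0.0
```

Run:
```python
from h import *
s=env.state();print(s['tcp_pos'])
k=env.camera_params('wrist');p,d=env.snapshot('wrist');W=world('wrist',d,k)
comps(W,(d>0)&(W[...,2]>.0245)&(W[...,2]<.032)&(W[...,0]<.53),150)
go(.422,-.253,-.0283,161)
```

```text
[ 0.42134521 -0.25136657  0.05264116]
px [259, 186, 37, 87, 2914] mean [ 0.4207 -0.2525  0.0274] rect [ 422.2 -253.1] [23.9 61.7] 70.7
px [69, 228, 62, 83, 656] mean [ 0.4043 -0.3639  0.0284] rect [ 407.5 -365.5] [66.5 24.2] 8.0
px [0, 305, 90, 33, 674] mean [ 0.4314 -0.4358  0.0284] rect [ 431.5 -435.6] [64.7  3.3] 51.2
turn 1 x [0.001, -0.001, 0.0]  shift 2 x [-0.05, -0.08, 4.06]
```

Emit:
servo_tool --deltas "0 0 0 -0.1 -0.15 3 5; 0 0 0 0 0 3 5; 0 0 0 0 0 1.5 5; 0 0 0 0 0 0.6 5; 0 0 0 0 0 0 5; 0 0 0 0 0 0 5"

```text
time: 23.3
tcp_pos: [0.4226, -0.2539, -0.0271]
eef_rot: [[-0.946, 0.326, 0.001], [0.326, 0.946, -0.001], [-0.001, -0.0, -1.0]]
force: [-1.0, 0.8, -0.3]
opening: 0.0503
gripper_force: 0.0
```

Emit:
servo_tool --deltas "0 0 0 0 0 0 1.8; 0 0 0 0 0 0 1.8; 0 0 0 0 0 0 1.8; 0 0 0 0 0 0 1.8; 0 0 0 0 0 -1 1.8; 0 0 0 0 0 -3 1.8; 0 0 0 0 0 -4 1.8; 0 0 0 0 0 0 1.8"

```text
time: 24.1
tcp_pos: [0.4241, -0.2562, 0.0565]
eef_rot: [[-0.945, 0.327, 0.006], [0.327, 0.945, -0.006], [-0.008, -0.004, -1.0]]
force: [1.5, -0.9, -3.3]
opening: 0.0227
gripper_force: 49.9
```

Run:
```python
from h import *
s=env.state();print(s['opening'],s['gripper_force'])
a=go(.6145,.006,s['tcp_pos'][2],180)
```

```text
0.022730728811485752 49.91863310337067
turn 3 x [-0.002, 0.002, -0.111]  shift 8 x [-2.38, 3.28, 0.0]
```

Emit:
servo_tool --deltas "0 0 -0.111 0 0 0 1.8; 0 0 -0.111 0 0 0 1.8; 0 0 -0.111 0 0 0 1.8; 0 0 0 -2.4 3.26 0 1.8; 0 0 0 -2.4 3.26 0 1.8; 0 0 0 -2.4 3.26 0 1.8; 0 0 0 -2.4 3.26 0 1.8; 0 0 0 -2.4 3.26 0 1.8"

```text
time: 24.9
tcp_pos: [0.5415, -0.0894, 0.0515]
eef_rot: [[-1.0, 0.0, -0.002], [0.0, 1.0, 0.001], [0.002, 0.001, -1.0]]
force: [0.1, -0.2, -2.7]
opening: 0.023
gripper_force: 50.0
```

Emit:
servo_tool --deltas "0 0 0 -2.4 3.26 0 1.8; 0 0 0 -2.4 3.26 0 1.8; 0 0 0 -2.4 3.26 0 1.8; 0 0 0 0 0 0 1.8; 0 0 0 0 0 0 1.8; 0 0 0 0 0 2 1.8; 0 0 0 0 0 0 1.8; 0 0 0 0 0 0 1.8"

```text
time: 25.7
tcp_pos: [0.6121, 0.0059, 0.0317]
eef_rot: [[-1.0, 0.001, -0.003], [0.001, 1.0, 0.0], [0.003, 0.0, -1.0]]
force: [-0.3, -0.1, -3.4]
opening: 0.0224
gripper_force: 50.1
```

Emit:
servo_tool --deltas "0 0 0 -0.2 0 2 1.8; 0 0 0 0 0 2 1.8; 0 0 0 0 0 0.8 1.8; 0 0 0 0 0 0.5 1.8; 0 0 0 0 0 0 1.8; 0 0 0 0 0 0 1.8"

```text
time: 26.3
tcp_pos: [0.6164, 0.0066, -0.0198]
eef_rot: [[-1.0, -0.0, 0.001], [-0.0, 1.0, -0.0], [-0.001, -0.0, -1.0]]
force: [-0.7, 0.2, -2.3]
opening: 0.0227
gripper_force: 50.1
```

Emit:
servo_tool --deltas "0 0 0 0 0 0.1 1.8; 0 0 0 0 0 0 1.8; 0 0 0 0 0 0 1.8"

```text
time: 26.6
tcp_pos: [0.616, 0.0068, -0.0212]
eef_rot: [[-1.0, -0.0, 0.001], [-0.0, 1.0, -0.0], [-0.001, -0.0, -1.0]]
force: [0.1, 0.5, -3.4]
opening: 0.0227
gripper_force: 50.1
```

Emit:
servo_tool --deltas "0 0 0 0 0 0.1 1.8; 0 0 0 0 0 0 1.8; 0 0 0 0 0 0 1.8"

```text
time: 26.9
tcp_pos: [0.6157, 0.0068, -0.0226]
eef_rot: [[-1.0, -0.0, -0.0], [-0.0, 1.0, 0.0], [0.0, 0.0, -1.0]]
force: [-0.9, -1.1, -2.8]
opening: 0.0226
gripper_force: 50.1
```

Emit:
servo_tool --deltas "0 0 0 0 0 0.1 1.8; 0 0 0 0 0 0 1.8; 0 0 0 0 0 0 1.8"

```text
time: 27.2
tcp_pos: [0.6159, 0.0068, -0.0234]
eef_rot: [[-1.0, -0.0, 0.0], [-0.0, 1.0, -0.0], [-0.0, -0.0, -1.0]]
force: [-1.2, -0.8, -1.7]
opening: 0.0225
gripper_force: 50.3
```

Emit:
servo_tool --deltas "0 0 0 0 0 0.08 1.8; 0 0 0 0 0 0 1.8; 0 0 0 0 0 0 1.8"

```text
time: 27.5
tcp_pos: [0.6159, 0.0068, -0.0235]
eef_rot: [[-1.0, -0.0, 0.0], [-0.0, 1.0, -0.0], [-0.0, -0.0, -1.0]]
force: [-2.4, -0.7, 4.9]
opening: 0.023
gripper_force: 51.2
```

Emit:
servo_tool --deltas "0 0 0 0 0 -0.06 3.2; 0 0 0 0 0 0 3.2; 0 0 0 0 0 0 3.2; 0 0 0 0 0 -2 3.2; 0 0 0 0 0 -4 3.2; 0 0 0 0 0 -2.5 3.2; 0 0 0 0 0 0 3.2; 0 0 0 0 0 0 3.2"

```text
time: 28.3
tcp_pos: [0.616, 0.0067, 0.0615]
eef_rot: [[-1.0, -0.0, 0.001], [-0.0, 1.0, -0.0], [-0.001, -0.0, -1.0]]
force: [-0.3, 0.9, 0.1]
opening: 0.032
gripper_force: 0.0
```

Run:
```python
from h import *
s=env.state();print(s['tcp_pos'])
go(.445,.0403,.05,148)
```

```text
[0.6160318  0.00674428 0.06151137]
turn 4 x [0.0, 0.0, 0.14]  shift 4 x [4.07, -1.55, 0.29]
```

Emit:
servo_tool --deltas "0 0 0.14 0 0 0 5; 0 0 0.14 0 0 0 5; 0 0 0.14 0 0 0 5; 0 0 0.14 0 0 0 5; 0 0 0 4.07 -1.55 0.2 5; 0 0 0 4.07 -1.55 0.2 5; 0 0 0 4.07 -1.55 0.2 5; 0 0 0 4.07 -1.55 0.2 5"

```text
time: 29.1
tcp_pos: [0.4419, 0.0412, 0.0519]
eef_rot: [[-0.847, 0.531, -0.003], [0.531, 0.847, 0.001], [0.003, -0.001, -1.0]]
force: [0.7, 0.3, 0.1]
opening: 0.0499
gripper_force: 0.0
```

Emit:
servo_tool --deltas "0 0 0 0 0 0 5; 0 0 0 0 0 0 5; 0 0 0 0 0 0 5"

```text
time: 29.4
tcp_pos: [0.4464, 0.0404, 0.0527]
eef_rot: [[-0.847, 0.531, 0.001], [0.531, 0.847, -0.0], [-0.001, 0.0, -1.0]]
force: [0.6, 0.4, 0.5]
opening: 0.0499
gripper_force: 0.0
```

Run:
```python
from h import *
s=env.state();print(s['tcp_pos'])
k=env.camera_params('wrist');p,d=env.snapshot('wrist');W=world('wrist',d,k)
comps(W,(d>0)&(W[...,2]>.0245)&(W[...,2]<.032)&(W[...,0]<.53),150)
go(.445,.0403,-.0283,148)
```

```text
[0.44640394 0.04035418 0.05273428]
px [261, 206, 37, 44, 1578] mean [0.4447 0.0414 0.0274] rect [445.2  41. ] [23.8 31. ] 58.9
turn 1 x [0.001, 0.001, -0.002]  shift 2 x [0.08, -0.05, 4.06]
```

Emit:
servo_tool --deltas "0 0 -0.015 0.1 0 3 5; 0 0 0 0 0 3 5; 0 0 0 0 0 1.5 5; 0 0 0 0 0 0.5 5; 0 0 0 0 0 0 5; 0 0 0 0 0 0 5"

```text
time: 30.05
tcp_pos: [0.445, 0.041, -0.0265]
eef_rot: [[-0.855, 0.518, 0.001], [0.518, 0.855, -0.0], [-0.001, 0.0, -1.0]]
force: [-0.4, -0.0, 0.2]
opening: 0.0499
gripper_force: 0.0
```

Emit:
servo_tool --deltas "0 0 0 0 0 0 1.8; 0 0 0 0 0 0 1.8; 0 0 0 0 0 0 1.8; 0 0 0 0 0 0 1.8; 0 0 0 0 0 -1 1.8; 0 0 0 0 0 -3 1.8; 0 0 0 0 0 -4 1.8; 0 0 0 0 0 0 1.8" --grip_force 35

```text
time: 30.85
tcp_pos: [0.4469, 0.0409, 0.0572]
eef_rot: [[-0.855, 0.518, 0.009], [0.518, 0.855, -0.001], [-0.008, 0.003, -1.0]]
force: [1.2, 0.4, -1.8]
opening: 0.023
gripper_force: 34.7
```

Run:
```python
from h import *
s=env.state();print(s['opening'],s['gripper_force'])
a=go(.611,-.1795,s['tcp_pos'][2],180)
```

```text
0.022982413802162732 34.71839189529419
turn 4 x [0.0, 0.002, -0.136]  shift 7 x [-2.34, -3.15, 0.0]
```

Emit:
servo_tool --deltas "0 0 -0.136 0 0 0 1.8; 0 0 -0.136 0 0 0 1.8; 0 0 -0.136 0 0 0 1.8; 0 0 -0.136 0 0 0 1.8; 0 0 0 -2.36 -3.15 0 1.8; 0 0 0 -2.36 -3.15 0 1.8; 0 0 0 -2.36 -3.15 0 1.8; 0 0 0 -2.36 -3.15 0 1.8"

```text
time: 31.65
tcp_pos: [0.5383, -0.0858, 0.0527]
eef_rot: [[-1.0, 0.001, -0.001], [0.001, 1.0, 0.001], [0.001, 0.001, -1.0]]
force: [1.0, 0.7, -2.1]
opening: 0.0234
gripper_force: 34.7
```

Emit:
servo_tool --deltas "0 0 0 -2.36 -3.15 0 1.8; 0 0 0 -2.36 -3.15 0 1.8; 0 0 0 -2.36 -3.15 0 1.8; 0 0 0 0 0 0 1.8; 0 0 0 0 0 0 1.8; 0 0 0 0 0 2 1.8; 0 0 0 0 0 0 1.8; 0 0 0 0 0 0 1.8"

```text
time: 32.45
tcp_pos: [0.6074, -0.1778, 0.0325]
eef_rot: [[-1.0, -0.0, -0.003], [-0.0, 1.0, 0.002], [0.003, 0.002, -1.0]]
force: [-0.3, 0.2, -1.1]
opening: 0.0232
gripper_force: 34.7
```

Release height about −0.0232.

Emit:
servo_tool --deltas "0 0 0 0 -0.15 2 1.8; 0 0 0 0 0 2 1.8; 0 0 0 0 0 0.9 1.8; 0 0 0 0 0 0.4 1.8; 0 0 0 0 0 0 1.8; 0 0 0 0 0 0 1.8"

```text
time: 33.05
tcp_pos: [0.6098, -0.1811, -0.0189]
eef_rot: [[-1.0, 0.001, 0.001], [0.001, 1.0, -0.001], [-0.001, -0.001, -1.0]]
force: [0.2, 0.5, -1.2]
opening: 0.0235
gripper_force: 34.8
```

Emit:
servo_tool --deltas "0 0 0 0 0 0.12 1.8; 0 0 0 0 0 0 1.8; 0 0 0 0 0 0 1.8"

```text
time: 33.35
tcp_pos: [0.6093, -0.181, -0.0206]
eef_rot: [[-1.0, 0.001, 0.001], [0.001, 1.0, -0.0], [-0.001, -0.0, -1.0]]
force: [0.0, -0.1, -0.8]
opening: 0.0232
gripper_force: 34.8
```

Emit:
servo_tool --deltas "0 0 0 0 0 0.1 1.8; 0 0 0 0 0 0 1.8; 0 0 0 0 0 0 1.8"

```text
time: 33.65
tcp_pos: [0.609, -0.1809, -0.022]
eef_rot: [[-1.0, 0.001, -0.0], [0.001, 1.0, 0.0], [0.0, 0.0, -1.0]]
force: [-0.4, -0.8, -1.6]
opening: 0.023
gripper_force: 34.8
```

Emit:
servo_tool --deltas "0 0 0 0 0 0.1 1.8; 0 0 0 0 0 0 1.8; 0 0 0 0 0 0 1.8"

```text
time: 33.95
tcp_pos: [0.6092, -0.181, -0.0228]
eef_rot: [[-1.0, 0.001, 0.0], [0.001, 1.0, -0.0], [-0.0, -0.0, -1.0]]
force: [-0.7, -0.2, 1.4]
opening: 0.0231
gripper_force: 35.0
```

Emit:
servo_tool --deltas "0 0 0 0 0 0.06 1.8; 0 0 0 0 0 0 1.8; 0 0 0 0 0 0 1.8"

```text
time: 34.25
tcp_pos: [0.6092, -0.181, -0.0228]
eef_rot: [[-1.0, 0.001, 0.0], [0.001, 1.0, -0.0], [-0.0, -0.0, -1.0]]
force: [-1.8, 0.7, 4.8]
opening: 0.0232
gripper_force: 35.6
```

Contact; release, rise, and draw back to clear the view.

Emit:
servo_tool --deltas "0 0 0 0 0 -0.06 4.5; 0 0 0 0 0 0 4.5; 0 0 0 0 0 0 4.5; 0 0 0 0 0 -2 4.5; 0 0 0 0 0 -4 4.5; 0 0 0 0 0 -4 4.5; 0 0 0 0 0 -4 4.5; 0 0 0 0 0 -4 4.5"

```text
time: 35.05
tcp_pos: [0.6088, -0.1807, 0.1583]
eef_rot: [[-1.0, 0.001, -0.0], [0.001, 1.0, 0.0], [0.0, 0.0, -1.0]]
force: [0.7, 0.0, -0.0]
opening: 0.045
gripper_force: 0.0
```

Emit:
servo_tool --deltas "0 0 0 4 0 0 4.5; 0 0 0 4 0 0 4.5; 0 0 0 4 0 0 4.5; 0 0 0 4 0 0 4.5; 0 0 0 0 4 0 4.5; 0 0 0 0 4 0 4.5; 0 0 0 0 0 0 4.5; 0 0 0 0 0 0 4.5"

```text
time: 35.85
tcp_pos: [0.4493, -0.1004, 0.1572]
eef_rot: [[-1.0, -0.001, 0.0], [-0.001, 1.0, -0.001], [-0.0, -0.001, -1.0]]
force: [0.2, -0.3, -0.3]
opening: 0.0452
gripper_force: 0.0
```

Run:
```python
from h import *
k=env.camera_params('wrist');p,d=env.snapshot('wrist');q,d2=env.snapshot('top');s,_=env.snapshot('side')
cv2.imwrite('pics/e1.png',np.hstack([cv2.resize(q[90:265,120:420],(480,280)),cv2.resize(s[140:350,160:370],(280,280))])[:,:,::-1])
W=world('top',d2);comps(W,(d2>0)&(W[...,2]>.024)&(W[...,2]<.036)&(W[...,0]>.55)&(W[...,0]<.672)&(abs(W[...,1]+.02)<.26),60)
W=world('wrist',d,k);comps(W,(d>0)&(W[...,2]>.0285)&(W[...,2]<.036)&(W[...,0]>.545)&(W[...,0]<.675),100)
```

```text
px [157, 123, 5, 49, 112] mean [0.6096 0.2005 0.029 ] rect [611.  200.8] [  6.2 120. ] 89.5
px [212, 124, 4, 50, 104] mean [0.6104 0.0678 0.0291] rect [611.   67.8] [  5.5 121.2] 89.2
px [222, 124, 5, 50, 105] mean [0.6117 0.0426 0.0296] rect [611.1  42.9] [  5.5 121.5] 88.8
px [278, 125, 3, 32, 64] mean [ 0.634  -0.0905  0.0295] rect [633.5 -90.5] [ 4.9 76.8] 89.3
px [287, 126, 2, 35, 68] mean [ 0.6291 -0.1119  0.0294] rect [ 628.6 -111.9] [84.5  2.7] 0.9
px [341, 127, 3, 49, 106] mean [ 0.6113 -0.2458  0.0288] rect [ 611.1 -245.9] [119.6   5.7] 1.5
px [193, 129, 11, 31, 253] mean [0.6262 0.1056 0.0297] rect [621.4 106.3] [74.9 24.1] 1.1
px [234, 134, 11, 28, 235] mean [0.6144 0.0066 0.0297] rect [615.2   6.8] [23.5 67.7] 87.6
px [258, 139, 10, 21, 136] mean [ 0.6164 -0.0501  0.0297] rect [611.9 -51. ] [51.2 22.1] 1.1
px [170, 141, 11, 27, 243] mean [0.594  0.1606 0.0295] rect [595.4 161. ] [24.6 64.5] 88.3
px [311, 145, 10, 13, 129] mean [ 0.6095 -0.1808  0.0297] rect [ 610.1 -180.8] [31.  22.6] 0.9
px [137, 281, 11, 38, 151] mean [ 0.5664 -0.2457  0.0298] rect [ 567.6 -245.9] [45.   5.2] 1.3
px [264, 281, 8, 100, 399] mean [ 0.6063 -0.1124  0.0297] rect [ 609.6 -112.3] [129.3   5. ] 1.2
px [434, 281, 10, 34, 132] mean [0.5637 0.0686 0.0298] rect [564.9  68.8] [ 4.9 39.8] 88.9
px [286, 282, 7, 99, 405] mean [ 0.6065 -0.0894  0.0297] rect [609.8 -89.4] [  5.1 128.3] 88.9
px [409, 282, 11, 41, 168] mean [0.5691 0.0437 0.0298] rect [570.5  43.9] [49.7  5.5] 0.1
px [503, 298, 34, 46, 1000] mean [0.5929 0.1607 0.0303] rect [593.8 161.5] [25.1 57.3] 89.2
px [312, 308, 23, 45, 863] mean [ 0.6069 -0.0524  0.0304] rect [606.  -51.4] [57.6 23.8] 0.3
px [548, 308, 12, 34, 119] mean [0.6    0.2008 0.0295] rect [598.3 200.9] [ 5.8 42.1] 89.1
px [458, 325, 21, 17, 205] mean [0.6061 0.1093 0.0302] rect [605.  111.1] [30.8 15.7] 51.0
px [536, 341, 16, 41, 164] mean [0.6472 0.2002 0.0296] rect [647.2 200.3] [ 5.8 54.9] 89.7
```

View pics/e1.png

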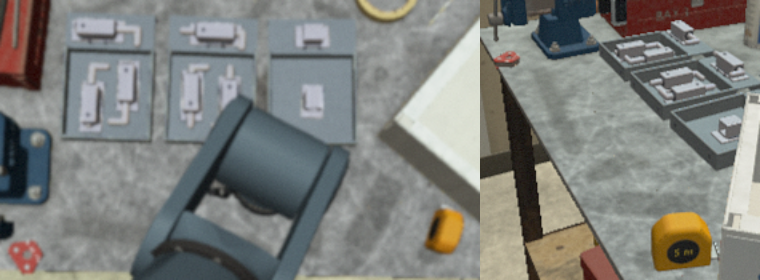

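All five parts lie flat in their trays: the two seized bolts at left, the two sprung bolts in the middle and the keeper at right. Their tops stand at about 31 mm, as they should. The tape and magnet have not moved.

```bash
python3 -c "
from cell import env
print(env.job_done())"
```

```text
the job is handed in; nothing more can be done
None
```

The job is handed in, with no verdict returned: all five parts were set down flat in their matching trays (seized left, sprung middle, keeper right) in about 36 s, and the tape and magnet were not touched.

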